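Lean a freshly papered emery stick up to dry

ROBOT

A 6-joint arm with a two-finger parallel gripper is mounted at the origin on the work surface. World frame = base frame: x ahead of the robot, y to its left, z up, the work surface at z = 0. Lengths are in m, angles in rad, forces in N, time in s.
With the tool pointing down it reaches from about 0.25 to 0.8 m from the base axis. Payload 8.5 kg.
Tool frame: the origin (TCP) lies at the very end of the fingers, on their centre line; the grasp point (between the pads) lies 19 mm behind it; z points along the fingers, y is the direction in which the jaws open and shut (so a half turn about z gives the same grasp; the last joint's range is limited). The gripper opens to 85 mm and grips with 20 to 120 N. Pads are 22 mm wide; open, the fingers measure 114 mm over their backs; the gripper's body (76 mm by 85 mm) begins 54 mm behind the grasp point. The pads swing forward as they close: fully open they stand 13 mm farther back than shut.
Start: joints at [1.174, 0.238, -0.013, 1.319, 0, 1.571], TCP at [0.203, 0.484, 0.231] pointing down, gripper open.
Joint ranges: [-2.66, 2.66], [-1.03, 1.9], [-1.14, 1.46], [-1.82, 2.27], [-1.45, 1.34], [-3.14, 3.14]. Speed limits (rad/s): [2.22, 2.22, 2.79, 3.14, 3.14, 3.14].

INTERFACE

Orientations are given as a unit quaternion [x, y, z, w].
In Python, from cell import bot gives the robot as it stands.
- The arm moves only by the tool move_arm, never from a script. Its argument "steps" is a list of rows, each an object with "turn": the turn, a rotation vector about the tool's x, y, z in rad, a list of three; "delta_pos": the shift along the tool's x, y, z in mm, a list of three; "jaw": the finger opening in mm, from 0 to 85.4. In form: [{"turn": [wx, wy, wz], "delta_pos": [tx, ty, tz], "jaw": jaw}, ...]. A call has 1 to 5 rows; each row shifts and turns the commanded pose from where the row before left it, along the tool's axes as they then stand; what a row does not reach is not made up. A row lasts 1/12 s, in which the tool goes at most 41.7 mm and 7.16 degrees, less where a joint would pass 70% of its speed; a pose out of reach is approached as far as the arm can. A call with a gripper value outside its range is refused whole. The fingers move at their own pace and stop on an object; the grip force is fixed at half the most. Time passes only in rows, so rows that do not move let the fingers close. It gives the time, the measured TCP pose, the force and the opening at its end, in the units of the state.
- bot.observe(): the state, without advancing time (a new reading comes with each control period).
- bot.camera(name): name is "scene" or "top" or "wrist"; returns a dict with "color" (420x560x3 uint8, blue, green, red), "z_map" (420x560 float32, m along the optical axis (not along the pixel's ray), 0 where there is no reading), "fx", "fy", "cx", "cy" (pixels), "dist_coeffs" ([k1, k2, p1, p2, k3] as OpenCV has them; the pictures are not rectified), "R" (3x3) and "t" (3): a world point X has camera coordinates R X + t. Camera axes: x right, y down, z forward; pixel columns grow to the right and rows downward; lengths in m; the calibration is good to about 2 mm. A picture is of the moment at which its call begins.
- bot.sign_off(): hands the job in, once; it reports no verdict.
Trained networks look in a picture, given as the dict that the camera call returned (one of the last four; its "shot" number tells which), for a name from the list of things; names that differ only in an ending like _2 or _b are one class to them, and where a whole thing is asked for, a point or a joint stands for the part that bears it (a point fixed in the world has none). Each returns a list of dicts, best first, with "score" (0 to 1); they miss things now and then, are a little off and sometimes report something else, mostly with a low value. They report only what shows in the picture. A call takes as long as a camera call.
- bot.trace(picture, name): "mask" (420x560 bool, what is visible of it) and "bbox" ([left, top, right, bottom] in pixels, round what is visible of it).
- bot.place_of(picture, name): "position" ([column, row] in pixels: a listed point, or the origin of a listed thing).
The state is a dict: "time": time; "joint_pos": joint angles; "qvel": joint speeds; "tau": joint torques, N m; "eef_pos": TCP position; "orientation": TCP orientation; "ft_force": force on the tool from outside, world axes, zero at the start; "torque": the same for the moment, N m; "width": finger opening in m.
Only numpy, scipy, OpenCV 4.12 (cv2) and the standard library are available. Lean on these libraries where they do the work, as an engineer would, in place of code of your own. Each camera call takes 0.05 s, during which the arm holds its last target. There are 200 camera calls.

TASK

The emery stick has just had new paper glued on, so stand it up to dry: slide the rest's wooden foot stop fully out, away from the upright panel. Then lean the stick up in the rest, handle end down on the foot board and against the stop, other end resting on the panel, papered face outward (away from the panel). Set it down gently, without dropping it or letting it fall over, let go, and leave the hammer, jar and brass weight where they are.

Things in the scene. Friction and masses are not known exactly. Their poses are not given: they have to be found in the camera images.
- panel_foot (a point): Point on the fixed drying rest: middle of the line where the face of its upright plywood panel meets the top of its foot board, 18 mm above the bench. z up; +y points into the panel, -y from the panel over the foot board to the stop; x along the panel. The panel is 160 mm wide, 18 mm thick and stands 282 mm above the foot board.
- stop (a joint): Slide of the foot stop along the foot board, straight away from the panel (-y of panel_foot): 0 m = closest to the panel (stop's inner face 100 mm from the panel), 0.070 m = fully out, at its end stop (inner face 170 mm from the panel). It moves with about 4 N of friction and stays where it is left.
- stop_mid (a point): Centre of the sliding foot stop, a dark wooden batten across the foot board: 120 mm long (x), 20 mm thick (y, its direction of sliding), 42 mm high (z). Its underside is on the top of the foot board. It can be pinched from above across its thickness, or pushed from the panel side. Axes as panel_foot.
- stop_face (a point): Bottom middle of the stop's inner face (the face towards the panel), at the level of the top of the foot board. Axes as panel_foot.
- stick_mid (a point): Centre of the emery stick, a loose straight flat wooden stick 280 mm long (x), 16 mm thick (z), about 0.1 kg, lying on the bench papered face up. From x = -140 to -40 mm: bare handle, 21 mm wide (y); from -40 to +140 mm: working part, 28 mm wide, grey paper on its +z face. Balance point at about x = +9 mm.
- stick_foot (a point): Centre of the end face at the handle end of the stick (140 mm from stick_mid along its -x).
- stick_tip (a point): Centre of the end face at the papered end of the stick (140 mm from stick_mid along its +x).
- hammer: Bystander: small hammer lying on the bench, 260 mm long, 26 mm high, origin at the middle of its length on its underside, head to +x.
- jar: Bystander: small glass jar with a steel lid, 56 mm across, 60 mm high, origin at the centre of its underside.
- weight: Bystander: brass weight with a narrower knob, 48 mm across, 45 mm high, origin at the centre of its underside.
- stick: The emery stick (axes as stick_mid), origin in the middle of its underside, 8 mm below stick_mid.
- rest: The drying rest, fixed to the bench; place and yaw vary. Origin at bench level under the middle of its pale wooden foot board, 160 mm wide (x), 260 mm long (y), 18 mm thick. Axes as panel_foot, which lies at (0, 110, 18) mm in it.

How it is judged:
On the way, in this order (a step that is already met when the one before it is completed fails the run):
1. the foot stop is fully out (value of joint stop above 0.066 m), for 0.2 s.
2. the stick leans on the panel, handle end down against the stop (y of stick_foot in the frame of stop_face between 0 and 0.0125 m and z of stick_foot in the frame of panel_foot below 0.012 m and x of stick_foot in the frame of stop_face between -0.06 and 0.06 m and y of stick_tip in the frame of panel_foot between -0.0135 and 0 m and x of stick_tip in the frame of panel_foot between -0.075 and 0.075 m and z of stick_tip in the frame of panel_foot above 0.19 m and angle between stick_mid's own z axis and vertical below 1.25 rad and value of joint stop above 0.066 m), for 0.2 s.
At the end, for the whole second after the job is handed in: Stop within 4 mm of fully out. Stick released, at rest, paper outward: handle end centre under 12 mm above the foot board, within 12.5 mm of the stop (5 mm gap), between its ends; other end on the panel (centre within 13.5 mm of its face), inside its width (all of step 2 and contact force between stick and rest above 0.1 N and linear speed of stick below 0.02 m/s and angular speed of stick below 0.1 rad/s); the robot touches nothing.
It fails at once if the stick is dropped or falls over (moves faster than 0.45 m/s while not held) (linear speed of stick above 0.45 m/s and contact force between the fingers and stick below 0.05 N).
It fails at once if the stick is pressed on the rest with more than 40 N (contact force between stick and rest above 40 N).
It fails at once if the hammer is disturbed (moved over 30 mm) (distance of hammer from where it was at the start of the episode above 0.03 m).
It fails at once if the jar is disturbed (moved over 30 mm) (distance of jar from where it was at the start of the episode above 0.03 m).
It fails at once if the weight is disturbed (moved over 30 mm) (distance of weight from where it was at the start of the episode above 0.03 m).
It also fails if it takes over 58 s, if anything falls off the work surface, if the arm or the gripper's body presses on something with over 40 N, if the wrist force passes 120 N, or if a joint passes its speed limit or range.

## Working session

There is one attempt and no reset: what is moved stays moved. The work goes in short steps, Python scripts to look and compute and a tool call to move; the robot and the scene stay as the last step left them, time stands still between calls to the robot, and variables do not carry over. Pictures are saved under pics/ and viewed, on a budget of 10 in all, crops included, one or two more only if the job needs it, and the job is handed in when it is done.

Besides the shell and the picture viewer there is one more tool, called after "Emit:" as name(argument=value, ...) on one line, values as JSON. move_arm: Moves the arm, as the interface text tells. Its arguments: {"type":"object","properties":{"steps":{"type":"array"}},"required":["steps"]}

```bash
mkdir -p pics
cat > h.py <<'E'
import numpy as np, cv2
from cell import bot
from scipy.spatial.transform import Rotation as Ro
def world(p,uv,z=None):
    """pixel -> world, by the depth map, or on plane z"""
    K=np.array([[p['fx'],0,p['cx']],[0,p['fy'],p['cy']],[0,0,1.]])
    R=np.array(p['R']);t=np.array(p['t'])
    uv=np.atleast_2d(np.array(uv,float))
    n=cv2.undistortPoints(uv[:,None,:],K,np.array(p['dist_coeffs'],float))[:,0]
    d=np.c_[n,np.ones(len(n))]
    C=-R.T@t; D=d@R
    if z is None: s=p['z_map'][uv[:,1].round().astype(int).clip(0,419),uv[:,0].round().astype(int).clip(0,559)]
    else: s=(z-C[2])/D[:,2]
    return C+D*s[:,None]
E
python3 - <<'E'
from h import *
o=bot.observe();print({k:np.round(v,3) for k,v in o.items()})
ims=[]
for c in ("scene","top"):
    p=bot.camera(c);ims.append(p['color'])
    print(c,'C',np.round(-np.array(p['R']).T@np.array(p['t']),3))
    for n in ["panel_foot","stop_mid","stop_face","stick_mid","stick_foot","stick_tip","hammer","jar","weight"]:
        for r in bot.place_of(p,n)[:1]:
            print(n,round(r['score'],2),np.round(r['position']),np.round(world(p,r['position'])[0],3))
    for n in ["stick","stop"]:
        for r in bot.trace(p,n)[:1]:
            m=r['mask'];v,u=np.nonzero(m);w=world(p,np.c_[u,v]);print(n,r['score'],r['bbox'],np.round(np.median(w,0),3),m.sum())
            print(cv2.minAreaRect(w[:,:2].astype(np.float32)))
    cv2.imwrite(f'pics/{c}0.png',p['color'])
E
```

```text
{'time': np.float64(0.0), 'joint_pos': array([ 1.174,  0.239, -0.014,  1.319,  0.   ,  1.571]), 'qvel': array([-0.001, -0.   ,  0.002, -0.001, -0.001, -0.002]), 'tau': array([ 0.0000e+00, -5.3878e+01,  3.4644e+01,  1.9000e-02,  0.0000e+00,
        0.0000e+00]), 'eef_pos': array([0.203, 0.484, 0.231]), 'orientation': array([ 0.197,  0.98 , -0.001, -0.   ]), 'ft_force': array([ 1.079, -0.786, -0.422]), 'torque': array([-0.027,  0.019, -0.049]), 'width': np.float64(0.085)}
scene C [ 0.962 -0.264  0.945]
panel_foot 0.94 [369. 161.] [0.55  0.272 0.023]
stop_mid 0.55 [335. 176.] [0.551 0.151 0.043]
stop_face 0.68 [336. 180.] [0.556 0.153 0.03 ]
stick_mid 0.95 [206. 238.] [ 0.521 -0.226  0.012]
stick_foot 0.39 [335. 174.] [0.55  0.152 0.051]
stick_tip 0.66 [257. 224.] [ 0.55  -0.092  0.002]
hammer 0.71 [254. 301.] [ 0.728 -0.198  0.023]
jar 0.91 [322. 253.] [ 0.721 -0.005  0.059]
weight 0.53 [130. 207.] [ 0.345 -0.363  0.031]
stick 0.59 [150.2, 220.9, 256.1, 256.8] [ 0.526 -0.223  0.016] 1247
((0.6893979907035828, -0.19576364755630493), (0.5041909217834473, 0.24917088449001312), 12.22319889
[... 276 characters left out ...]
13.] [0.549 0.155 0.055]
stop_face 0.89 [205. 219.] [0.533 0.159 0.062]
stick_mid 0.74 [355. 216.] [ 0.527 -0.22   0.018]
stick_foot 0.87 [411. 231.] [ 0.481 -0.359  0.014]
stick_tip 0.68 [304. 205.] [ 0.569 -0.093 -0.002]
hammer 0.83 [339. 146.] [ 0.717 -0.195  0.023]
jar 0.6 [262. 158.] [0.686 0.009 0.054]
weight 0.69 [420. 291.] [ 0.331 -0.354  0.044]
stick 0.61 [306.6, 199.7, 413.1, 239.3] [ 0.524 -0.223  0.016] 1123
((0.4853416979312897, -0.14877429604530334), (0.1965557038784027, 0.4015389680862427), 23.932098388671875)
stop 0.6 [195.8, 187.7, 211.9, 246.9] [0.544 0.159 0.059] 552
((0.4529399573802948, 0.10922787338495255), (0.35280677676200867, 0.07056690007448196), 28.16092300415039)
```

View pics/scene0.png

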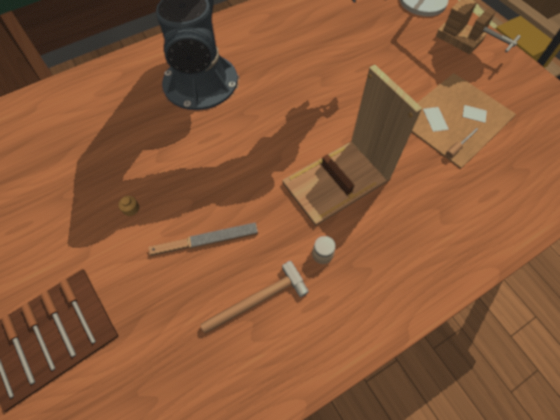

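View pics/top0.png

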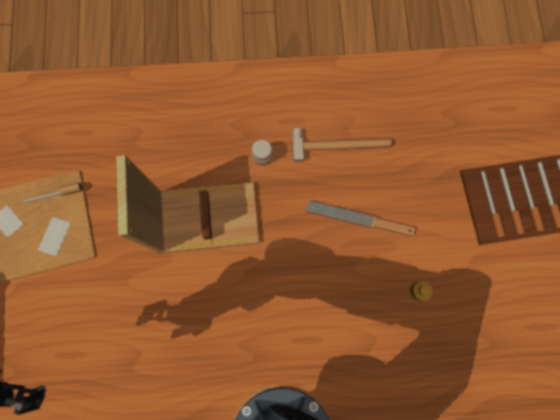

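Run:
```python
from h import *
for c in ("scene","top"):
    p=bot.camera(c)
    for n,z in (("stick",.016),("stop",.060)):
        m=bot.trace(p,n)[0]['mask'];v,u=np.nonzero(m);w=world(p,np.c_[u,v]);k=abs(w[:,2]-z)<.006
        w=w[k];(cx,cy),s,a=cv2.minAreaRect(w[:,:2].astype(np.float32))
        q=w[:,:2]-w[:,:2].mean(0);V=np.linalg.svd(q,full_matrices=False)[2][0]
        print(c,n,k.sum(),np.round([cx,cy,*s],3),'axis',np.degrees(np.arctan2(V[1],V[0])),'mean',w.mean(0).round(3))
    # panel face & rest: depth points in area
    v,u=np.mgrid[0:420,0:560];w=world(p,np.c_[u.ravel(),v.ravel()])
    k=(w[:,0]>.4)&(w[:,0]<.72)&(w[:,1]>.05)&(w[:,1]<.4)
    f=w[k&(w[:,2]>.06)&(w[:,2]<.28)]; print('panel pts',len(f))
    t=w[k&(w[:,2]>.292)]
    if len(t)>20: print('top edge',cv2.minAreaRect(t[:,:2].astype(np.float32)),t.mean(0))
    b=w[k&(abs(w[:,2]-.018)<.005)]
    if len(b)>20: print('foot',cv2.minAreaRect(b[:,:2].astype(np.float32)),b.mean(0))
```

```text
scene stick 1069 [ 0.521 -0.232  0.279  0.03 ] axis -107.58582898148626 mean [ 0.524 -0.224  0.016]
scene stop 312 [0.548 0.161 0.12  0.022] axis 2.479120308632288 mean [0.551 0.159 0.06 ]
panel pts 3539
top edge ((0.5430931448936462, 0.2812577784061432), (0.15970478951931, 0.020810279995203018), 1.7533835172653198) [0.54583582 0.27923823 0.29906535]
foot ((0.5472267866134644, 0.16766847670078278), (0.16223232448101044, 0.24281175434589386), 3.1558384895324707) [0.55358441 0.15752837 0.01832546]
top stick 1102 [ 0.522 -0.234  0.278  0.03 ] axis 72.5195693650749 mean [ 0.524 -0.226  0.016]
top stop 385 [0.549 0.161 0.119 0.02 ] axis -177.90604578587647 mean [0.548 0.161 0.06 ]
panel pts 2277
top edge ((0.544302225112915, 0.2814371585845947), (0.15929049253463745, 0.019458599388599396), 2.329427719116211) [0.54206685 0.2807287  0.29963201]
foot ((0.5497056841850281, 0.16911283135414124), (0.16120079159736633, 0.24331092834472656), 2.0936596393585205) [0.54809104 0.16301145 0.01843056]
```

The rest, stop and stick are clearly visible, and the measured sizes agree with those given: stop 120x20 at z 0.060, stick 279x30 at z 0.016. I'll write a row planner and go to the stop first, passing around the near side of the panel.

```bash
cat >> h.py <<'E'
def Rtool(zdir,ydir):
    z=np.array(zdir,float);z/=np.linalg.norm(z);y=np.array(ydir,float);y-=z*(y@z);y/=np.linalg.norm(y)
    return np.c_[np.cross(y,z),y,z]
def plan(wps,cur=None):
    """wps: list of (pos m, Rmat or None, rows); prints rows in tool axes"""
    o=bot.observe()
    p,R=(o['eef_pos'],Ro.from_quat(o['orientation']).as_matrix()) if cur is None else cur
    p=np.array(p)
    for P,T,n in wps:
        P=np.array(P);T=R if T is None else T
        rv=Ro.from_matrix(R.T@T).as_rotvec()/n;st=(P-p)/n
        if np.linalg.norm(rv)*57.3>7.1 or np.linalg.norm(st)>.0415: print('TOO FAST')
        for i in range(n):
            print(np.round(rv,4).tolist(),np.round(1000*R.T@st,1).tolist())
            R=R@Ro.from_rotvec(rv).as_matrix();p=p+st
        print('--')
    return p,R
a=np.radians(2.3);RX=np.array([np.cos(a),np.sin(a),0]);RY=np.array([-np.sin(a),np.cos(a),0])
PF=np.array([.544,.272,.018])
E
python3 - <<'E'
from h import *
T=Rtool([0,0,-1],RY)
plan([([.25,.33,.231],T,5),([.40,.16,.231],None,6),([.549,.161,.231],None,4),([.549,.161,.031],None,8)])
E
```

```text
[-0.0, -0.0, -0.0874] [-20.6, -24.8, 0.1]
[-0.0, -0.0, -0.0874] [-18.4, -26.5, 0.1]
[-0.0, -0.0, -0.0874] [-16.0, -28.0, 0.1]
[-0.0, -0.0, -0.0874] [-13.5, -29.3, 0.1]
[-0.0, -0.0, -0.0874] [-10.9, -30.4, 0.1]
--
[0.0, 0.0, 0.0] [-23.8, -29.3, 0.0]
[0.0, 0.0, 0.0] [-23.8, -29.3, 0.0]
[0.0, 0.0, 0.0] [-23.8, -29.3, 0.0]
[0.0, 0.0, 0.0] [-23.8, -29.3, 0.0]
[0.0, 0.0, 0.0] [-23.8, -29.3, 0.0]
[0.0, 0.0, 0.0] [-23.8, -29.3, 0.0]
--
[0.0, 0.0, 0.0] [-37.2, -1.2, 0.0]
[0.0, 0.0, 0.0] [-37.2, -1.2, 0.0]
[0.0, 0.0, 0.0] [-37.2, -1.2, 0.0]
[0.0, 0.0, 0.0] [-37.2, -1.2, 0.0]
--
[0.0, 0.0, 0.0] [0.0, -0.0, 25.0]
[0.0, 0.0, 0.0] [0.0, -0.0, 25.0]
[0.0, 0.0, 0.0] [0.0, -0.0, 25.0]
[0.0, 0.0, 0.0] [0.0, -0.0, 25.0]
[0.0, 0.0, 0.0] [0.0, -0.0, 25.0]
[0.0, 0.0, 0.0] [0.0, -0.0, 25.0]
[0.0, 0.0, 0.0] [0.0, -0.0, 25.0]
[0.0, 0.0, 0.0] [0.0, -0.0, 25.0]
--
```

Emit:
move_arm(steps=[{"turn": [0, 0, -0.0874], "delta_pos": [-20.6, -24.8, 0], "jaw": 85}, {"turn": [0, 0, -0.0874], "delta_pos": [-18.4, -26.5, 0], "jaw": 85}, {"turn": [0, 0, -0.0874], "delta_pos": [-16, -28, 0], "jaw": 85}, {"turn": [0, 0, -0.0874], "delta_pos": [-13.5, -29.3, 0], "jaw": 85}, {"turn": [0, 0, -0.0874], "delta_pos": [-10.9, -30.4, 0], "jaw": 85}])

```text
time: 1.92
eef_pos: [0.2501, 0.3286, 0.2313]
orientation: [-0.023, 1.0, -0.0, 0.0]
ft_force: [0.6, 0.2, 0.1]
width: 0.0849
```

Emit:
move_arm(steps=[{"turn": [0, 0, 0], "delta_pos": [-28.5, -35, 0], "jaw": 85}, {"turn": [0, 0, 0], "delta_pos": [-28.5, -35, 0], "jaw": 85}, {"turn": [0, 0, 0], "delta_pos": [-28.5, -35, 0], "jaw": 85}, {"turn": [0, 0, 0], "delta_pos": [-28.5, -35, 0], "jaw": 85}, {"turn": [0, 0, 0], "delta_pos": [-28.5, -35, 0], "jaw": 85}])

```text
time: 2.33
eef_pos: [0.389, 0.172, 0.2317]
orientation: [-0.02, 1.0, 0.0, 0.0]
ft_force: [1.4, 1.0, -0.3]
width: 0.085
```

Emit:
move_arm(steps=[{"turn": [0, 0, 0], "delta_pos": [-37.2, -1.2, 0], "jaw": 85}, {"turn": [0, 0, 0], "delta_pos": [-37.2, -1.2, 0], "jaw": 85}, {"turn": [0, 0, 0], "delta_pos": [-37.2, -1.2, 0], "jaw": 85}, {"turn": [0, 0, 0], "delta_pos": [-37.2, -1.2, 0], "jaw": 85}, {"turn": [0, 0, 0], "delta_pos": [0, 0, 0], "jaw": 85}])

```text
time: 2.75
eef_pos: [0.5426, 0.1747, 0.2295]
orientation: [-0.019, 1.0, -0.0, 0.001]
ft_force: [-1.5, -0.1, -0.1]
width: 0.085
```

Run:
```python
from h import *
o=bot.observe();print({k:np.round(o[k],3) for k in('time','joint_pos','eef_pos','orientation')})
p=bot.camera('wrist')
for n in ("stop_mid","stop_face","panel_foot"):
    for r in bot.place_of(p,n)[:1]: print(n,r['score'],np.round(r['position']),world(p,r['position']).round(3))
m=bot.trace(p,"stop")
for r in m[:1]:
    v,u=np.nonzero(r['mask']);w=world(p,np.c_[u,v]);w=w[abs(w[:,2]-.06)<.006];print(len(w),cv2.minAreaRect(w[:,:2].astype(np.float32)))
v,u=np.mgrid[0:420:2,0:560:2];w=world(p,np.c_[u.ravel(),v.ravel()])
f=w[(w[:,2]>.08)&(w[:,2]<.2)&(w[:,1]>.2)&(w[:,1]<.3)&(abs(w[:,0]-.55)<.07)]
if len(f)>50:
    c=np.polyfit(f[:,0],f[:,1],1);print('face',len(f),c,np.polyval(c,.544),f.std(0))
T=Rtool([0,0,-1],RY)
plan([([.549,.161,.231],T,1),([.549,.161,.031],None,7)])
```

```text
{'time': np.float64(2.75), 'joint_pos': array([ 3.120e-01,  3.160e-01,  9.100e-02,  1.345e+00, -1.000e-03,
        2.740e-01]), 'eef_pos': array([0.543, 0.175, 0.229]), 'orientation': array([-0.019,  1.   , -0.   ,  0.001])}
stop_mid 0.62 [265. 189.] [[0.542 0.161 0.061]]
stop_face 0.25 [ 26. 289.] [[ 0.716 -0.191  0.02 ]]
panel_foot 0.59 [354. 187.] [[0.546 0.269 0.018]]
1923 ((0.5488872528076172, 0.15944160521030426), (0.1194353923201561, 0.020073192194104195), 2.4014883041381836)
face 2050 [0.04123956 0.24975189] 0.27218620788616943 [0.03181533 0.0013586  0.03416396]
[-0.0001, -0.0004, 0.0004] [-12.5, -14.5, 0.5]
--
[0.0, 0.0, 0.0] [0.0, 0.0, 28.6]
[0.0, 0.0, 0.0] [0.0, 0.0, 28.6]
[0.0, 0.0, 0.0] [0.0, 0.0, 28.6]
[0.0, 0.0, 0.0] [0.0, 0.0, 28.6]
[0.0, 0.0, 0.0] [0.0, 0.0, 28.6]
[0.0, 0.0, 0.0] [0.0, 0.0, 28.6]
[0.0, 0.0, 0.0] [0.0, 0.0, 28.6]
--
```

Emit:
move_arm(steps=[{"turn": [0, 0, 0], "delta_pos": [0, 0, 0], "jaw": 85}])

```text
time: 3.08
eef_pos: [0.536, 0.1751, 0.2319]
orientation: [-0.02, 1.0, 0.0, 0.0]
ft_force: [0.3, -0.8, -0.3]
width: 0.085
```

Run:
```python
from h import *
T=Rtool([0,0,-1],RY);print(bot.observe()['eef_pos'])
plan([([.549,.160,.231],T,1),([.549,.160,.031],None,7)])
```

```text
[0.53596758 0.17514121 0.23186905]
[0.0001, 0.0004, 0.0007] [-12.4, -15.7, 0.9]
--
[0.0, 0.0, 0.0] [-0.0, -0.0, 28.6]
[0.0, 0.0, 0.0] [-0.0, -0.0, 28.6]
[0.0, 0.0, 0.0] [-0.0, -0.0, 28.6]
[0.0, 0.0, 0.0] [-0.0, -0.0, 28.6]
[0.0, 0.0, 0.0] [-0.0, -0.0, 28.6]
[0.0, 0.0, 0.0] [-0.0, -0.0, 28.6]
[0.0, 0.0, 0.0] [-0.0, -0.0, 28.6]
--
```

Emit:
move_arm(steps=[{"turn": [0, 0, 0], "delta_pos": [-12.4, -15.7, 0], "jaw": 85}, {"turn": [0, 0, 0], "delta_pos": [0, 0, 28], "jaw": 85}, {"turn": [0, 0, 0], "delta_pos": [0, 0, 28], "jaw": 85}, {"turn": [0, 0, 0], "delta_pos": [0, 0, 28], "jaw": 85}, {"turn": [0, 0, 0], "delta_pos": [0, 0, 28], "jaw": 85}])

```text
time: 3.5
eef_pos: [0.5493, 0.1599, 0.1191]
orientation: [-0.02, 1.0, 0.0, 0.001]
ft_force: [0.7, 0.0, 0.1]
width: 0.0851
```

Emit:
move_arm(steps=[{"turn": [0, 0, 0], "delta_pos": [0, 0, 28], "jaw": 85}, {"turn": [0, 0, 0], "delta_pos": [0, 0, 28], "jaw": 85}, {"turn": [0, 0, 0], "delta_pos": [0, 0, 20], "jaw": 85}, {"turn": [0, 0, 0], "delta_pos": [0, 0, 15], "jaw": 85}, {"turn": [0, 0, 0], "delta_pos": [0, 0, 0], "jaw": 85}])

```text
time: 3.92
eef_pos: [0.5473, 0.1595, 0.026]
orientation: [-0.02, 1.0, -0.001, -0.002]
ft_force: [-0.7, 0.5, 0.2]
width: 0.0848
```

Emit:
move_arm(steps=[{"turn": [0, 0, 0], "delta_pos": [0, 0, 0], "jaw": 10}, {"turn": [0, 0, 0], "delta_pos": [0, 0, 0], "jaw": 10}, {"turn": [0, 0, 0], "delta_pos": [0, 0, 0], "jaw": 10}, {"turn": [0, 0, 0], "delta_pos": [0, 0, 0], "jaw": 10}, {"turn": [0, 0, 0], "delta_pos": [0, 0, 0], "jaw": 10}])

```text
time: 4.33
eef_pos: [0.5504, 0.16, 0.0293]
orientation: [-0.02, 1.0, 0.0, 0.001]
ft_force: [-0.2, -0.6, -0.2]
width: 0.0252
```

Not quite closed yet. I'll let it close, then drag it in -y by 72 mm.

Emit:
move_arm(steps=[{"turn": [0, 0, 0], "delta_pos": [0, 0, 0], "jaw": 10}, {"turn": [0, 0, 0], "delta_pos": [0, 0, 0], "jaw": 10}, {"turn": [0, 0, 0], "delta_pos": [0, -10, 0], "jaw": 10}, {"turn": [0, 0, 0], "delta_pos": [0, -15, 0], "jaw": 10}, {"turn": [0, 0, 0], "delta_pos": [0, -15, 0], "jaw": 10}])

```text
time: 4.75
eef_pos: [0.552, 0.1208, 0.0293]
orientation: [-0.021, 1.0, 0.001, 0.001]
ft_force: [-1.2, 5.1, 5.3]
width: 0.0192
```

Emit:
move_arm(steps=[{"turn": [0, 0, 0], "delta_pos": [0, -14, 0], "jaw": 10}, {"turn": [0, 0, 0], "delta_pos": [0, -10, 0], "jaw": 10}, {"turn": [0, 0, 0], "delta_pos": [0, -4, 0], "jaw": 10}, {"turn": [0, 0, 0], "delta_pos": [0, -2, 0], "jaw": 10}, {"turn": [0, 0, 0], "delta_pos": [0, 0, 0], "jaw": 10}])

```text
time: 5.17
eef_pos: [0.5531, 0.0929, 0.0293]
orientation: [-0.021, 1.0, 0.004, 0.001]
ft_force: [-1.8, 18.4, 6.0]
width: 0.0192
```

Emit:
move_arm(steps=[{"turn": [0, 0, 0], "delta_pos": [0, 0, 0], "jaw": 85}, {"turn": [0, 0, 0], "delta_pos": [0, 0, 0], "jaw": 85}, {"turn": [0, 0, 0], "delta_pos": [0, 0, 0], "jaw": 85}, {"turn": [0, 0, 0], "delta_pos": [0, 0, 0], "jaw": 85}, {"turn": [0, 0, 0], "delta_pos": [0, 0, -10], "jaw": 85}])

```text
time: 5.58
eef_pos: [0.5515, 0.0894, 0.0371]
orientation: [-0.02, 1.0, -0.0, -0.001]
ft_force: [-1.5, 0.4, 0.5]
width: 0.0786
```

Emit:
move_arm(steps=[{"turn": [0, 0, 0], "delta_pos": [0, 0, -30], "jaw": 85}, {"turn": [0, 0, 0], "delta_pos": [0, 0, -40], "jaw": 85}, {"turn": [0, 0, 0], "delta_pos": [0, 0, -40], "jaw": 85}, {"turn": [0, 0, 0], "delta_pos": [0, 0, -40], "jaw": 85}, {"turn": [0, 0, 0], "delta_pos": [0, 0, 0], "jaw": 85}])

```text
time: 6.0
eef_pos: [0.5559, 0.0902, 0.197]
orientation: [-0.02, 1.0, 0.001, 0.006]
ft_force: [0.4, 0.2, 0.3]
width: 0.0848
```

Run:
```python
from h import *
for c in ('wrist','top'):
    p=bot.camera(c)
    for r in bot.trace(p,"stop")[:1]:
        v,u=np.nonzero(r['mask']);w=world(p,np.c_[u,v]);w=w[abs(w[:,2]-.06)<.006]
        if len(w): 
            q=cv2.minAreaRect(w[:,:2].astype(np.float32));print(c,q,'value',-(np.array(q[0])-PF[:2])@RY[:2]-.110)
# stick grasp point at stick x=+9 mm
s=np.radians(72.5);d=np.array([np.cos(s),np.sin(s),0]);w=np.array([np.sin(s),-np.cos(s),0])  # width dir, angle -17.5
G=np.array([.5215,-.233,0])+.009*d
print(G,bot.observe()['eef_pos'])
T=Rtool([0,0,-1],w)
plan([([G[0],G[1],.18],T,17)])
```

```text
wrist ((0.5519359111785889, 0.09240984171628952), (0.11989927291870117, 0.020053790882229805), 2.3999338150024414) value 0.06976396191577568
[ 0.52420635 -0.22441655  0.        ] [0.55226425 0.08963428 0.18806161]
[-0.0, -0.0, 0.1127] [2.4, -18.4, 0.5]
[-0.0, -0.0, 0.1127] [0.3, -18.5, 0.5]
[-0.0, -0.0, 0.1127] [-1.8, -18.5, 0.5]
[-0.0, -0.0, 0.1127] [-3.8, -18.1, 0.5]
[-0.0, -0.0, 0.1127] [-5.9, -17.6, 0.5]
[-0.0, -0.0, 0.1127] [-7.8, -16.8, 0.5]
[-0.0, -0.0, 0.1127] [-9.7, -15.8, 0.5]
[-0.0, -0.0, 0.1127] [-11.4, -14.7, 0.5]
[-0.0, -0.0, 0.1127] [-12.9, -13.3, 0.5]
[-0.0, -0.0, 0.1127] [-14.4, -11.7, 0.5]
[-0.0, -0.0, 0.1127] [-15.6, -10.1, 0.5]
[-0.0, -0.0, 0.1127] [-16.6, -8.2, 0.5]
[-0.0, -0.0, 0.1127] [-17.4, -6.3, 0.5]
[-0.0, -0.0, 0.1127] [-18.0, -4.3, 0.5]
[-0.0, -0.0, 0.1127] [-18.4, -2.3, 0.5]
[-0.0, -0.0, 0.1127] [-18.5, -0.2, 0.5]
[-0.0, -0.0, 0.1127] [-18.4, 1.9, 0.5]
--
```

Emit:
move_arm(steps=[{"turn": [0, 0, 0.1127], "delta_pos": [2.4, -18.4, 0.5], "jaw": 85}, {"turn": [0, 0, 0.1127], "delta_pos": [0.3, -18.5, 0.5], "jaw": 85}, {"turn": [0, 0, 0.1127], "delta_pos": [-1.8, -18.5, 0.5], "jaw": 85}, {"turn": [0, 0, 0.1127], "delta_pos": [-3.8, -18.1, 0.5], "jaw": 85}, {"turn": [0, 0, 0.1127], "delta_pos": [-5.9, -17.6, 0.5], "jaw": 85}])

```text
time: 6.62
eef_pos: [0.5433, -0.0033, 0.1842]
orientation: [0.261, 0.965, -0.0, -0.002]
ft_force: [-0.1, -0.4, -0.5]
width: 0.0848
```

Emit:
move_arm(steps=[{"turn": [0, 0, 0.1127], "delta_pos": [-7.8, -16.8, 0.5], "jaw": 85}, {"turn": [0, 0, 0.1127], "delta_pos": [-9.7, -15.8, 0.5], "jaw": 85}, {"turn": [0, 0, 0.1127], "delta_pos": [-11.4, -14.7, 0.5], "jaw": 85}, {"turn": [0, 0, 0.1127], "delta_pos": [-12.9, -13.3, 0.5], "jaw": 85}, {"turn": [0, 0, 0.1127], "delta_pos": [-14.4, -11.7, 0.5], "jaw": 85}])

```text
time: 7.03
eef_pos: [0.5351, -0.0956, 0.1817]
orientation: [0.519, 0.855, -0.001, -0.002]
ft_force: [0.3, -0.6, -0.6]
width: 0.085
```

Emit:
move_arm(steps=[{"turn": [0, 0, 0.1127], "delta_pos": [-15.6, -10.1, 0.5], "jaw": 85}, {"turn": [0, 0, 0.1127], "delta_pos": [-16.6, -8.2, 0.5], "jaw": 85}, {"turn": [0, 0, 0.1127], "delta_pos": [-17.4, -6.3, 0.5], "jaw": 85}, {"turn": [0, 0, 0.1127], "delta_pos": [-18, -4.3, 0.5], "jaw": 85}, {"turn": [0, 0, 0.1127], "delta_pos": [-18.4, -2.3, 0.5], "jaw": 85}])

```text
time: 7.45
eef_pos: [0.5269, -0.1878, 0.1792]
orientation: [0.737, 0.676, -0.001, -0.001]
ft_force: [-0.6, 0.2, 0.2]
width: 0.0848
```

Emit:
move_arm(steps=[{"turn": [0, 0, 0.1127], "delta_pos": [-18.5, -0.2, 0.5], "jaw": 85}, {"turn": [0, 0, 0.1127], "delta_pos": [-18.4, 1.9, 0.5], "jaw": 85}, {"turn": [0, 0, 0], "delta_pos": [0, 0, 0], "jaw": 85}, {"turn": [0, 0, 0], "delta_pos": [0, 0, 0], "jaw": 85}])

```text
time: 7.78
eef_pos: [0.5238, -0.2244, 0.1783]
orientation: [0.806, 0.591, -0.001, -0.001]
ft_force: [-0.6, -0.4, -0.5]
width: 0.085
```

Run:
```python
from h import *
o=bot.observe();print({k:np.round(o[k],3) for k in('time','joint_pos','eef_pos','orientation')})
p=bot.camera('wrist');cv2.imwrite('pics/w1.png',p['color'])
for r in bot.trace(p,"stick")[:1]:
    v,u=np.nonzero(r['mask']);w=world(p,np.c_[u,v]);w=w[abs(w[:,2]-.016)<.005]
    q=w[:,:2]-w[:,:2].mean(0);V=np.linalg.svd(q,full_matrices=False)[2][0]
    print(len(w),cv2.minAreaRect(w[:,:2].astype(np.float32)),np.degrees(np.arctan2(V[1],V[0])))
for n in("stick_mid","stick_tip","stick_foot"):
    for r in bot.place_of(p,n)[:1]: print(n,r['score'],np.round(r['position']),world(p,r['position']).round(3))
```

```text
{'time': np.float64(7.783), 'joint_pos': array([-0.405,  0.338, -0.008,  1.227,  0.   ,  1.471]), 'eef_pos': array([ 0.524, -0.224,  0.178]), 'orientation': array([ 0.806,  0.591, -0.001, -0.001])}
5913 ((0.5218156576156616, -0.23352490365505219), (0.27787432074546814, 0.028329651802778244), 72.66584777832031) -107.40190192348088
stick_mid 0.81 [278. 202.] [[ 0.521 -0.236  0.017]]
stick_tip 0.71 [276.  63.] [[ 0.561 -0.103  0.017]]
stick_foot 0.63 [276. 307.] [[ 0.479 -0.362  0.017]]
```

View pics/w1.png

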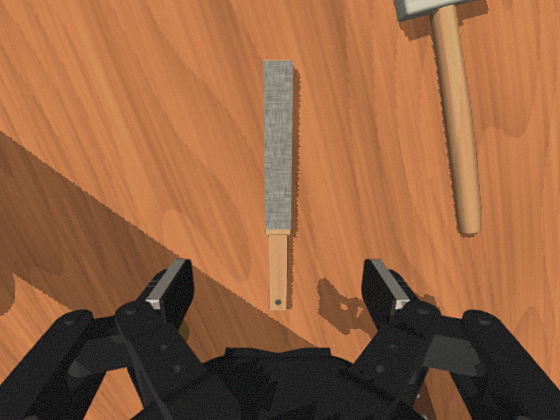

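Emit:
move_arm(steps=[{"turn": [0, 0, 0], "delta_pos": [0, 0, 35], "jaw": 85}, {"turn": [0, 0, 0], "delta_pos": [0, 0, 35], "jaw": 85}, {"turn": [0, 0, 0], "delta_pos": [0, 0, 35], "jaw": 85}, {"turn": [0, 0, 0], "delta_pos": [0, 0, 35], "jaw": 70}, {"turn": [0, 0, 0], "delta_pos": [0, 0, 21], "jaw": 60}])

```text
time: 8.45
eef_pos: [0.5233, -0.2226, 0.0157]
orientation: [0.806, 0.592, -0.001, -0.001]
ft_force: [-0.3, 0.6, -0.4]
width: 0.0637
```

Emit:
move_arm(steps=[{"turn": [0, 0, 0], "delta_pos": [0, 0, 10], "jaw": 50}, {"turn": [0, 0, 0], "delta_pos": [0, 0, 0], "jaw": 45}, {"turn": [0, 0, 0], "delta_pos": [0, 0, 0], "jaw": 40}, {"turn": [0, 0, 0], "delta_pos": [0, 0, 0], "jaw": 40}])

```text
time: 8.78
eef_pos: [0.526, -0.2243, 0.0105]
orientation: [0.806, 0.592, 0.001, 0.001]
ft_force: [0.4, 0.3, -0.2]
width: 0.0401
```

Emit:
move_arm(steps=[{"turn": [0, 0, 0], "delta_pos": [0, 0, 4], "jaw": 40}, {"turn": [0, 0, 0], "delta_pos": [0, 0, 0], "jaw": 40}, {"turn": [0, 0, 0], "delta_pos": [0, 0, 0], "jaw": 40}])

```text
time: 9.03
eef_pos: [0.5251, -0.2242, 0.0055]
orientation: [0.806, 0.592, 0.0, 0.001]
ft_force: [0.1, -0.5, -0.4]
width: 0.0405
```

Emit:
move_arm(steps=[{"turn": [0, 0, 0], "delta_pos": [-0.5, 0, 3], "jaw": 40}, {"turn": [0, 0, 0], "delta_pos": [0, 0, 0], "jaw": 20}, {"turn": [0, 0, 0], "delta_pos": [0, 0, 0], "jaw": 15}, {"turn": [0, 0, 0], "delta_pos": [0, 0, 0], "jaw": 15}, {"turn": [0, 0, 0], "delta_pos": [0, 0, 0], "jaw": 15}])

```text
time: 9.45
eef_pos: [0.5247, -0.2246, 0.002]
orientation: [0.806, 0.592, 0.0, 0.0]
ft_force: [-1.6, -0.2, 2.7]
width: 0.0264
```

Emit:
move_arm(steps=[{"turn": [0, 0, 0], "delta_pos": [0, 0, 0], "jaw": 15}, {"turn": [0, 0, 0], "delta_pos": [0, 0, 0], "jaw": 15}, {"turn": [0, 0, 0], "delta_pos": [0, 0, 0], "jaw": 15}])

```text
time: 9.7
eef_pos: [0.5247, -0.2246, 0.002]
orientation: [0.806, 0.592, -0.0, 0.0]
ft_force: [-0.6, -0.9, 5.0]
width: 0.0265
```

```bash
cat >> h.py <<'E'
th=np.radians(56.)
def goal(lift,back):
    """tool pose: stick at lean angle, foot 'lift' above rest position, 'back' toward panel; grip point g from G file"""
    d=RY*np.cos(th)+np.array([0,0,np.sin(th)]);n=-RY*np.sin(th)+np.array([0,0,np.cos(th)])
    foot=PF-RY*(.170-.008*np.sin(th))+np.array([0,0,.008*np.cos(th)])
    return foot,d,n
E
python3 - <<'E'
from h import *
o=bot.observe();print({k:np.round(o[k],4) for k in('time','joint_pos','eef_pos','orientation','width')})
s=np.radians(72.6);d=np.array([np.cos(s),np.sin(s),0]);mid=np.array([.5217,-.2333,.008])
foot=mid-.14*d; R=Ro.from_quat(o['orientation']).as_matrix()
print('grip along stick from foot',(o['eef_pos']-foot)@d,'foot in tool',(R.T@(foot-o['eef_pos'])).round(4),'d in tool',(R.T@d).round(3))
E
```

```text
{'time': np.float64(9.7), 'joint_pos': array([-4.0440e-01,  4.8310e-01, -2.7560e-01,  8.1190e-01, -2.0000e-04,
        1.4714e+00]), 'eef_pos': array([ 0.5247, -0.2246,  0.002 ]), 'orientation': array([ 8.063e-01,  5.915e-01, -0.000e+00,  2.000e-04]), 'width': np.float64(0.0265)}
grip along stick from foot 0.1491926659275792 foot in tool [-0.1492 -0.     -0.006 ] d in tool [ 1.    -0.001 -0.   ]
```

```bash
cat >> h.py <<'E'
FT=np.array([-.1492,0,-.006])
def pose(deg,lift,back,x=0.):
    """tool pose for the stick at lean deg; foot 'lift' above board contact, 'back' off the stop, m"""
    t=np.radians(deg);d=RY*np.cos(t)+np.array([0,0,np.sin(t)]);n=-RY*np.sin(t)+np.array([0,0,np.cos(t)])
    foot=PF+RX*x-RY*(.170-.008*np.sin(t)-back)+np.array([0,0,.008*np.cos(t)+lift])
    R=np.c_[d,np.cross(-n,d),-n]
    return foot-R@FT,R
E
python3 - <<'E'
from h import *
o=bot.observe();p=o['eef_pos']+[0,0,.2]
P,T=pose(59,.08,.003);print(P,T)
plan([(p,None,5),(P,T,15)])
E
```

```text
[0.54713654 0.19390699 0.22691944] [[-0.0206694   0.9991944  -0.03439966]
 [ 0.51462316  0.04013179  0.85647676]
 [ 0.8571673   0.         -0.51503807]]
[0.0, 0.0, 0.0] [-0.0, 0.0, -40.0]
[0.0, 0.0, 0.0] [-0.0, 0.0, -40.0]
[0.0, 0.0, 0.0] [-0.0, 0.0, -40.0]
[0.0, 0.0, 0.0] [-0.0, 0.0, -40.0]
[0.0, 0.0, 0.0] [-0.0, 0.0, -40.0]
--
[0.0119, 0.068, -0.0209] [27.1, -6.9, -1.7]
[0.0119, 0.068, -0.0209] [27.3, -6.4, 0.3]
[0.0119, 0.068, -0.0209] [27.3, -5.8, 2.2]
[0.0119, 0.068, -0.0209] [27.2, -5.2, 4.1]
[0.0119, 0.068, -0.0209] [27.0, -4.6, 6.0]
[0.0119, 0.068, -0.0209] [26.6, -3.9, 7.9]
[0.0119, 0.068, -0.0209] [26.1, -3.3, 9.7]
[0.0119, 0.068, -0.0209] [25.4, -2.6, 11.5]
[0.0119, 0.068, -0.0209] [24.6, -1.9, 13.2]
[0.0119, 0.068, -0.0209] [23.7, -1.3, 14.9]
[0.0119, 0.068, -0.0209] [22.6, -0.6, 16.5]
[0.0119, 0.068, -0.0209] [21.5, 0.1, 18.0]
[0.0119, 0.068, -0.0209] [20.2, 0.7, 19.4]
[0.0119, 0.068, -0.0209] [18.8, 1.4, 20.7]
[0.0119, 0.068, -0.0209] [17.3, 2.0, 21.9]
--
```

Emit:
move_arm(steps=[{"turn": [0, 0, 0], "delta_pos": [0, 0, -20], "jaw": 15}, {"turn": [0, 0, 0], "delta_pos": [0, 0, -40], "jaw": 15}, {"turn": [0, 0, 0], "delta_pos": [0, 0, -40], "jaw": 15}, {"turn": [0, 0, 0], "delta_pos": [0, 0, -40], "jaw": 15}, {"turn": [0, 0, 0], "delta_pos": [0, 0, -40], "jaw": 15}])

```text
time: 10.12
eef_pos: [0.5241, -0.2242, 0.1833]
orientation: [0.806, 0.592, -0.0, -0.0]
ft_force: [1.4, -0.5, -0.9]
width: 0.0264
```

Emit:
move_arm(steps=[{"turn": [0.0119, 0.068, -0.0209], "delta_pos": [27.1, -6.9, -1.7], "jaw": 15}, {"turn": [0.0119, 0.068, -0.0209], "delta_pos": [27.3, -6.4, 0.3], "jaw": 15}, {"turn": [0.0119, 0.068, -0.0209], "delta_pos": [27.3, -5.8, 2.2], "jaw": 15}, {"turn": [0.0119, 0.068, -0.0209], "delta_pos": [27.2, -5.2, 4.1], "jaw": 15}, {"turn": [0.0119, 0.068, -0.0209], "delta_pos": [27, -4.6, 6], "jaw": 15}])

```text
time: 10.53
eef_pos: [0.5321, -0.0836, 0.1903]
orientation: [0.762, 0.624, 0.12, -0.125]
ft_force: [0.5, 0.5, -1.2]
width: 0.0261
```

Run:
```python
from h import *
o=bot.observe();print({k:np.round(o[k],4) for k in('time','joint_pos','eef_pos','width')})
P,T=pose(59,.08,.003)
plan([(P,T,10)])
```

```text
{'time': np.float64(10.5333), 'joint_pos': array([-0.3445,  0.3397, -0.0249,  1.3013,  0.3355,  1.4088]), 'eef_pos': array([ 0.5321, -0.0836,  0.1903]), 'width': np.float64(0.0261)}
[0.0118, 0.0676, -0.0209] [27.1, -4.0, 6.0]
[0.0118, 0.0676, -0.0209] [26.7, -3.3, 7.9]
[0.0118, 0.0676, -0.0209] [26.2, -2.7, 9.7]
[0.0118, 0.0676, -0.0209] [25.5, -2.0, 11.5]
[0.0118, 0.0676, -0.0209] [24.7, -1.3, 13.2]
[0.0118, 0.0676, -0.0209] [23.8, -0.6, 14.9]
[0.0118, 0.0676, -0.0209] [22.7, 0.0, 16.4]
[0.0118, 0.0676, -0.0209] [21.5, 0.7, 17.9]
[0.0118, 0.0676, -0.0209] [20.3, 1.3, 19.3]
[0.0118, 0.0676, -0.0209] [18.9, 2.0, 20.6]
--
```

Emit:
move_arm(steps=[{"turn": [0.0118, 0.0676, -0.0209], "delta_pos": [27.1, -4, 6], "jaw": 15}, {"turn": [0.0118, 0.0676, -0.0209], "delta_pos": [26.7, -3.3, 7.9], "jaw": 15}, {"turn": [0.0118, 0.0676, -0.0209], "delta_pos": [26.2, -2.7, 9.7], "jaw": 15}, {"turn": [0.0118, 0.0676, -0.0209], "delta_pos": [25.5, -2, 11.5], "jaw": 15}, {"turn": [0.0118, 0.0676, -0.0209], "delta_pos": [24.7, -1.3, 13.2], "jaw": 15}])

```text
time: 10.95
eef_pos: [0.5397, 0.0551, 0.2082]
orientation: [0.694, 0.636, 0.234, -0.244]
ft_force: [0.0, 0.7, -1.2]
width: 0.0263
```

Run:
```python
from h import *
o=bot.observe();print({k:np.round(o[k],4) for k in('time','joint_pos','eef_pos','width')})
P,T=pose(59,.08,.003)
plan([(P,T,5)])
```

```text
{'time': np.float64(10.95), 'joint_pos': array([-0.256 ,  0.3762, -0.0643,  1.3188,  0.6679,  1.3357]), 'eef_pos': array([0.5397, 0.0551, 0.2082]), 'width': np.float64(0.0263)}
[0.0117, 0.0676, -0.0209] [23.8, -0.7, 14.8]
[0.0117, 0.0676, -0.0209] [22.8, 0.0, 16.4]
[0.0117, 0.0676, -0.0209] [21.6, 0.7, 17.9]
[0.0117, 0.0676, -0.0209] [20.3, 1.3, 19.3]
[0.0117, 0.0676, -0.0209] [18.9, 2.0, 20.6]
--
```

Emit:
move_arm(steps=[{"turn": [0.0117, 0.0676, -0.0209], "delta_pos": [23.8, -0.7, 14.8], "jaw": 15}, {"turn": [0.0117, 0.0676, -0.0209], "delta_pos": [22.8, 0, 16.4], "jaw": 15}, {"turn": [0.0117, 0.0676, -0.0209], "delta_pos": [21.6, 0.7, 17.9], "jaw": 15}, {"turn": [0.0117, 0.0676, -0.0209], "delta_pos": [20.3, 1.3, 19.3], "jaw": 15}, {"turn": [0.0117, 0.0676, -0.0209], "delta_pos": [18.9, 2, 20.6], "jaw": 15}])

```text
time: 11.37
eef_pos: [0.5472, 0.1939, 0.2262]
orientation: [0.603, 0.628, 0.341, -0.355]
ft_force: [0.9, 0.1, -1.1]
width: 0.0268
```

Emit:
move_arm(steps=[{"turn": [0, 0, 0], "delta_pos": [0, 0, 0], "jaw": 15}, {"turn": [0, 0, 0], "delta_pos": [0, 0, 0], "jaw": 15}, {"turn": [0, 0, 0], "delta_pos": [0, 0, 0], "jaw": 15}])

```text
time: 11.62
eef_pos: [0.5471, 0.1926, 0.2259]
orientation: [0.604, 0.628, 0.34, -0.354]
ft_force: [0.1, -0.1, -1.0]
width: 0.0264
```

Run:
```python
from h import *
o=bot.observe();print({k:np.round(o[k],4) for k in('time','joint_pos','eef_pos','width','ft_force')})
P,T=pose(59,.08,.003)
R=Ro.from_quat(o['orientation']).as_matrix();print('err',(o['eef_pos']-P).round(4),Ro.from_matrix(R.T@T).as_rotvec().round(3))
for c in('scene','top'):
    p=bot.camera(c);cv2.imwrite(f'pics/{c}2.png',p['color'])
    for r in bot.trace(p,"stick")[:1]:
        m=cv2.erode(r['mask'].astype(np.uint8),np.ones((3,3)));v,u=np.nonzero(m);w=world(p,np.c_[u,v])
        L=(w-PF)@np.c_[RX,RY,[0,0,1]]; L=L[(L[:,2]>.0)&(L[:,1]<0)]
        q=L-np.median(L,0);q=q[np.linalg.norm(q,axis=1)<.2];V=np.linalg.svd(q,full_matrices=False)[2]
        print(c,r['score'],len(L),'dir',V[0].round(3),'nrm',V[2].round(3),'min',L.min(0).round(3),'max',L.max(0).round(3))
P2,_=pose(59,.012,.003)
plan([(P2,T,6)])
```

```text
{'time': np.float64(11.6167), 'joint_pos': array([-0.1239,  0.452 , -0.1129,  1.2687,  1.0036,  1.2632]), 'eef_pos': array([0.5471, 0.1926, 0.2259]), 'width': np.float64(0.0264), 'ft_force': array([ 0.0692, -0.1179, -1.0425])}
err [-0.     -0.0013 -0.0011] [ 0.     0.004 -0.001]
scene 0.8 895 dir [0.001 0.514 0.858] nrm [-0.105  0.853 -0.511] min [-0.015 -0.553  0.091] max [ 0.396 -0.018  0.927]
top 0.68 829 dir [-0.02   0.526  0.85 ] nrm [ 0.094  0.848 -0.522] min [-0.241 -0.268  0.094] max [ 0.013 -0.013  1.113]
[0.0003, 0.0006, -0.0001] [-9.5, -0.0, 6.1]
[0.0003, 0.0006, -0.0001] [-9.5, -0.0, 6.1]
[0.0003, 0.0006, -0.0001] [-9.5, -0.0, 6.1]
[0.0003, 0.0006, -0.0001] [-9.5, -0.0, 6.1]
[0.0003, 0.0006, -0.0001] [-9.5, -0.0, 6.1]
[0.0003, 0.0006, -0.0001] [-9.5, -0.0, 6.1]
--
```

View pics/scene2.png

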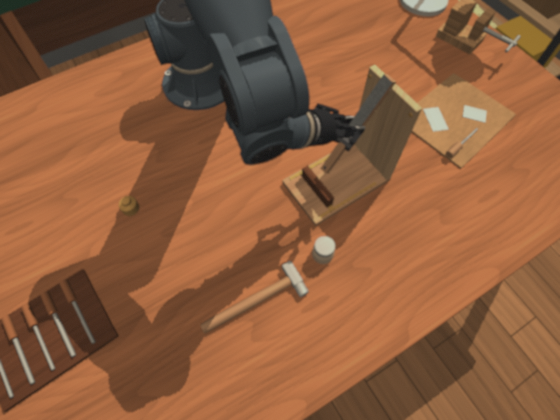

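The stick is held correctly: tip at (388,82), handle at (332,165), just behind the stop, lean 59°. Now I'll lower it slowly.

Emit:
move_arm(steps=[{"turn": [0, 0, 0], "delta_pos": [-9.5, 0, 6.1], "jaw": 15}, {"turn": [0, 0, 0], "delta_pos": [-9.5, 0, 6.1], "jaw": 15}, {"turn": [0, 0, 0], "delta_pos": [-9.5, 0, 6.1], "jaw": 15}, {"turn": [0, 0, 0], "delta_pos": [-9.5, 0, 6.1], "jaw": 15}, {"turn": [0, 0, 0], "delta_pos": [-9.5, 0, 6.1], "jaw": 15}])

```text
time: 12.23
eef_pos: [0.5474, 0.1938, 0.1697]
orientation: [0.604, 0.628, 0.341, -0.353]
ft_force: [0.1, -0.8, -0.9]
width: 0.0266
```

Emit:
move_arm(steps=[{"turn": [0, 0, 0], "delta_pos": [-6, 0, 4], "jaw": 15}, {"turn": [0, 0, 0], "delta_pos": [0, 0, 0], "jaw": 15}, {"turn": [0, 0, 0], "delta_pos": [0, 0, 0], "jaw": 15}, {"turn": [0, 0, 0], "delta_pos": [0, 0, 0], "jaw": 15}])

```text
time: 12.57
eef_pos: [0.5475, 0.1945, 0.1633]
orientation: [0.604, 0.628, 0.341, -0.354]
ft_force: [0.3, 0.3, -0.9]
width: 0.0259
```

Run:
```python
from h import *
o=bot.observe();print({k:np.round(o[k],4) for k in('time','eef_pos','width','ft_force')})
P,T=pose(59,0,.003)
R=Ro.from_quat(o['orientation']).as_matrix();print('err',(o['eef_pos']-P).round(4),Ro.from_matrix(R.T@T).as_rotvec().round(3))
plan([(P,T,5)])
```

```text
{'time': np.float64(12.5667), 'eef_pos': array([0.5475, 0.1945, 0.1633]), 'width': np.float64(0.0259), 'ft_force': array([ 0.2836,  0.3492, -0.9372])}
err [0.0003 0.0006 0.0164] [0.001 0.003 0.   ]
[0.0003, 0.0006, 0.0] [-2.9, -0.1, 1.6]
[0.0003, 0.0006, 0.0] [-2.9, -0.1, 1.6]
[0.0003, 0.0006, 0.0] [-2.9, -0.1, 1.6]
[0.0003, 0.0006, 0.0] [-2.9, -0.1, 1.6]
[0.0003, 0.0006, 0.0] [-2.9, -0.1, 1.6]
--
```

Lower in small steps until contact is felt.

Emit:
move_arm(steps=[{"turn": [0, 0, 0], "delta_pos": [-2.9, 0, 1.7], "jaw": 15}, {"turn": [0, 0, 0], "delta_pos": [-2.9, 0, 1.7], "jaw": 15}, {"turn": [0, 0, 0], "delta_pos": [-2.9, 0, 1.7], "jaw": 15}, {"turn": [0, 0, 0], "delta_pos": [-1.7, 0, 1], "jaw": 15}, {"turn": [0, 0, 0], "delta_pos": [0, 0, 0], "jaw": 15}])

```text
time: 12.98
eef_pos: [0.5469, 0.1946, 0.1501]
orientation: [0.604, 0.628, 0.34, -0.354]
ft_force: [0.1, 0.1, -0.7]
width: 0.0269
```

Emit:
move_arm(steps=[{"turn": [0, 0, 0], "delta_pos": [-0.9, 0, 0.5], "jaw": 15}, {"turn": [0, 0, 0], "delta_pos": [-0.9, 0, 0.5], "jaw": 15}, {"turn": [0, 0, 0], "delta_pos": [0, 0, 0], "jaw": 15}, {"turn": [0, 0, 0], "delta_pos": [0, 0, 0], "jaw": 15}])

```text
time: 13.32
eef_pos: [0.5471, 0.1944, 0.1485]
orientation: [0.604, 0.628, 0.34, -0.354]
ft_force: [0.3, -0.5, -0.8]
width: 0.0265
```

Emit:
move_arm(steps=[{"turn": [0, 0, 0], "delta_pos": [-0.9, 0, 0.5], "jaw": 15}, {"turn": [0, 0, 0], "delta_pos": [0, 0, 0], "jaw": 15}, {"turn": [0, 0, 0], "delta_pos": [0, 0, 0], "jaw": 15}])

```text
time: 13.57
eef_pos: [0.5471, 0.1944, 0.1475]
orientation: [0.604, 0.628, 0.34, -0.354]
ft_force: [0.1, -0.7, -0.8]
width: 0.0265
```

Emit:
move_arm(steps=[{"turn": [0, 0, 0], "delta_pos": [-0.9, 0, 0.5], "jaw": 15}, {"turn": [0, 0, 0], "delta_pos": [0, 0, 0], "jaw": 15}, {"turn": [0, 0, 0], "delta_pos": [0, 0, 0], "jaw": 15}])

```text
time: 13.82
eef_pos: [0.5472, 0.1944, 0.1466]
orientation: [0.604, 0.628, 0.34, -0.354]
ft_force: [-0.5, 1.1, -1.0]
width: 0.0262
```

Emit:
move_arm(steps=[{"turn": [0, 0, 0], "delta_pos": [-0.9, 0, 0.5], "jaw": 15}, {"turn": [0, 0, 0], "delta_pos": [0, 0, 0], "jaw": 15}, {"turn": [0, 0, 0], "delta_pos": [0, 0, 0], "jaw": 15}])

```text
time: 14.07
eef_pos: [0.5473, 0.1946, 0.1461]
orientation: [0.604, 0.628, 0.341, -0.354]
ft_force: [-0.6, 3.0, 6.1]
width: 0.0265
```

Emit:
move_arm(steps=[{"turn": [0, 0, 0], "delta_pos": [-0.9, 0, 0.5], "jaw": 15}, {"turn": [0, 0, 0], "delta_pos": [0, 0, 0], "jaw": 15}, {"turn": [0, 0, 0], "delta_pos": [0, 0, 0], "jaw": 15}])

```text
time: 14.32
eef_pos: [0.5474, 0.195, 0.1458]
orientation: [0.603, 0.628, 0.341, -0.354]
ft_force: [-0.4, 4.9, 9.4]
width: 0.0263
```

Run:
```python
from h import *
# foot-fixed tilt: per row turn -0.0145 about tool y, pivot at foot bottom edge
P=[];piv=FT+np.array([0,0,.008])
rv=np.array([0,-.0145,0]);r=Ro.from_rotvec(rv).as_matrix()
print('delta per row mm',(1000*(piv-r@piv)).round(2))
```

```text
delta per row mm [0.01 0.   2.16]
```

Emit:
move_arm(steps=[{"turn": [0, 0, 0], "delta_pos": [1.0, 0, -0.6], "jaw": 15}, {"turn": [0, 0, 0], "delta_pos": [0, 0, 0], "jaw": 15}, {"turn": [0, 0, 0], "delta_pos": [0, 0, 0], "jaw": 15}])

```text
time: 14.57
eef_pos: [0.5473, 0.1945, 0.1461]
orientation: [0.604, 0.628, 0.341, -0.354]
ft_force: [-0.5, 3.6, 7.0]
width: 0.0264
```

Emit:
move_arm(steps=[{"turn": [0, -0.0145, 0], "delta_pos": [0.5, 0, 1.9], "jaw": 15}, {"turn": [0, -0.0145, 0], "delta_pos": [0, 0, 2.2], "jaw": 15}, {"turn": [0, 0, 0], "delta_pos": [0, 0, 0], "jaw": 15}, {"turn": [0, 0, 0], "delta_pos": [0, 0, 0], "jaw": 15}])

```text
time: 14.9
eef_pos: [0.5469, 0.1982, 0.144]
orientation: [0.608, 0.633, 0.332, -0.345]
ft_force: [-0.0, 2.5, 5.4]
width: 0.0264
```

Emit:
move_arm(steps=[{"turn": [0, -0.007, 0], "delta_pos": [0, 0, 1.1], "jaw": 15}, {"turn": [0, 0, 0], "delta_pos": [0, 0, 0], "jaw": 15}, {"turn": [0, 0, 0], "delta_pos": [0, 0, 0], "jaw": 15}])

```text
time: 15.15
eef_pos: [0.547, 0.1991, 0.1434]
orientation: [0.61, 0.634, 0.33, -0.343]
ft_force: [0.2, 3.9, 5.0]
width: 0.0267
```

Run:
```python
from h import *
o=bot.observe();R=Ro.from_quat(o['orientation']).as_matrix();M=np.c_[RX,RY,[0,0,1]]
f=o['eef_pos']+R@FT;t=f+.28*R[:,0]
print(o['time'],o['ft_force'].round(1),o['torque'].round(2),'foot',((f-PF)@M*1000).round(1),'tip',((t-PF)@M*1000).round(1),'deg',np.degrees(np.arcsin(R[2,0])))
for c in('top',):
    p=bot.camera(c)
    for r in bot.trace(p,"stick")[:1]:
        m=r['mask'];v,u=np.nonzero(m);L=(world(p,np.c_[u,v])-PF)@M;L=L[(abs(L[:,0])<.03)&(L[:,1]<.01)&(L[:,2]<.3)]
        print(c,L[L[:,2]>.22].max(0) if (L[:,2]>.22).any() else L.max(0),L.min(0))
```

```text
15.15 [0.2 3.9 5. ] [ 0.29 -0.07 -0.07] foot [   0.  -159.8    3.9] tip [ 1.000e-01 -6.400e+00  2.381e+02] deg 56.773494583444666
top [ 0.01515784 -0.00296062  0.24412124] [-0.01359401 -0.16107259  0.01591018]
```

Emit:
move_arm(steps=[{"turn": [0, -0.006, 0], "delta_pos": [-0.6, 0, -0.5], "jaw": 15}, {"turn": [0, -0.006, 0], "delta_pos": [-0.7, 0, -0.5], "jaw": 15}, {"turn": [0, 0, 0], "delta_pos": [0, 0, 0], "jaw": 15}, {"turn": [0, 0, 0], "delta_pos": [0, 0, 0], "jaw": 15}])

```text
time: 15.58
eef_pos: [0.547, 0.1974, 0.1426]
orientation: [0.612, 0.636, 0.326, -0.339]
ft_force: [-0.6, 3.5, 2.9]
width: 0.0263
```

Run:
```python
from h import *
o=bot.observe();R=Ro.from_quat(o['orientation']).as_matrix();M=np.c_[RX,RY,[0,0,1]]
f=o['eef_pos']+R@FT;t=f+.28*R[:,0]
print(o['time'],o['ft_force'].round(1),o['torque'].round(2),'foot',((f-PF)@M*1000).round(1),'tip',((t-PF)@M*1000).round(1),'deg',np.degrees(np.arcsin(R[2,0])))
p=bot.camera('wrist');cv2.imwrite('pics/w3.png',p['color'])
```

```text
15.5833 [-0.6  3.5  2.9] [ 0.21 -0.1  -0.04] foot [-1.000e-01 -1.629e+02  4.200e+00] tip [ 1.000e-01 -6.600e+00  2.365e+02] deg 56.06507348844119
```

View pics/w3.png

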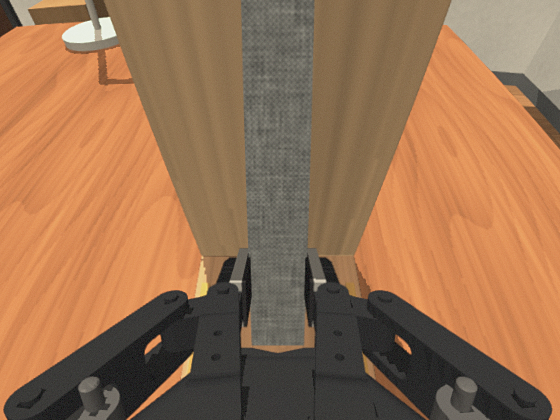

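The picture shows the stick centred on the panel, with the paper facing the camera and a finger on each side at (240,285) and (318,285). Its pose matches the leaning geometry. Opening gradually.

Emit:
move_arm(steps=[{"turn": [0, 0, 0], "delta_pos": [0, 0, 0], "jaw": 27}, {"turn": [0, 0, 0], "delta_pos": [0, 0, 0], "jaw": 29}, {"turn": [0, 0, 0], "delta_pos": [0, 0, 0], "jaw": 32}, {"turn": [0, 0, 0], "delta_pos": [0, 0, 0], "jaw": 36}, {"turn": [0, 0, 0], "delta_pos": [0, 0, 0], "jaw": 42}])

```text
time: 16.05
eef_pos: [0.5469, 0.1972, 0.1424]
orientation: [0.612, 0.636, 0.325, -0.339]
ft_force: [-0.7, -0.0, 0.7]
width: 0.0418
```

Emit:
move_arm(steps=[{"turn": [0, 0, 0], "delta_pos": [0, 0, 0], "jaw": 50}, {"turn": [0, 0, 0], "delta_pos": [0, 0, 0], "jaw": 60}, {"turn": [0, 0, 0], "delta_pos": [0, 0, 0], "jaw": 60}, {"turn": [0, 0, 0], "delta_pos": [0, 0, 0], "jaw": 60}])

```text
time: 16.38
eef_pos: [0.547, 0.1974, 0.1427]
orientation: [0.612, 0.636, 0.326, -0.339]
ft_force: [0.1, -0.7, -0.2]
width: 0.06
```

Run:
```python
from h import *
o=bot.observe();print(o['time'],o['eef_pos'],o['ft_force'].round(1),o['width'])
p=bot.camera('wrist');cv2.imwrite('pics/w4.png',p['color'])
```

```text
16.3833 [0.54702052 0.19739467 0.14270918] [ 0.1 -0.7 -0.2] 0.060002918687169865
```

View pics/w4.png

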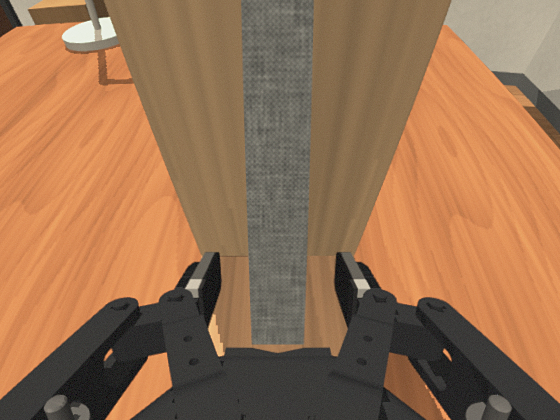

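The stick did not move when released, and both fingers are clear of it. Backing off along the tool axis.

Emit:
move_arm(steps=[{"turn": [0, 0, 0], "delta_pos": [0, 0, -10], "jaw": 60}, {"turn": [0, 0, 0], "delta_pos": [0, 0, -25], "jaw": 60}, {"turn": [0, 0, 0], "delta_pos": [0, 0, -30], "jaw": 60}, {"turn": [0, 0, 0], "delta_pos": [0, 0, -30], "jaw": 60}, {"turn": [0, 0, 0], "delta_pos": [0, 0, -20], "jaw": 60}])

```text
time: 16.85
eef_pos: [0.5511, 0.1004, 0.2084]
orientation: [0.612, 0.636, 0.326, -0.338]
ft_force: [0.8, -0.0, -0.6]
width: 0.06
```

Emit:
move_arm(steps=[{"turn": [0, 0, 0], "delta_pos": [0, 0, 0], "jaw": 60}, {"turn": [0, 0, 0], "delta_pos": [0, 0, 0], "jaw": 60}, {"turn": [0, 0, 0], "delta_pos": [0, 0, 0], "jaw": 60}, {"turn": [0, 0, 0], "delta_pos": [0, 0, 0], "jaw": 60}])

```text
time: 17.18
eef_pos: [0.5502, 0.103, 0.2063]
orientation: [0.612, 0.636, 0.325, -0.339]
ft_force: [-0.6, 0.6, 0.3]
width: 0.0597
```

Run:
```python
from h import *
M=np.c_[RX,RY,[0,0,1]];o=bot.observe();print(o['time'],o['eef_pos'].round(3),o['ft_force'].round(1))
for c in('scene','top','wrist'):
    p=bot.camera(c);cv2.imwrite(f'pics/{c}5.png',p['color'])
    for n in("stick_foot","stick_tip","hammer","jar","weight"):
        for r in bot.place_of(p,n)[:1]:
            w=world(p,r['position'])[0];print(c,n,round(r['score'],2),w.round(3),((w-PF)@M*1000).round(0) if 'stick' in n else '')
    for n in("stick","stop"):
      for r in bot.trace(p,n)[:1]:
        v,u=np.nonzero(r['mask']);L=(world(p,np.c_[u,v])-PF)@M;L=L[(abs(L[:,0])<.07)&(L[:,1]<.01)&(L[:,1]>-.21)&(L[:,2]<.3)]
        if len(L): print(c,n,'min',L.min(0).round(3),'max',L.max(0).round(3))
```

```text
17.1833 [0.55  0.103 0.206] [-0.6  0.6  0.3]
scene stick_foot 0.81 [0.555 0.089 0.061] [   3. -183.   43.]
scene stick_tip 0.83 [0.546 0.263 0.257] [  1.  -9. 239.]
scene hammer 0.59 [ 0.733 -0.197  0.017] 
scene jar 0.56 [ 0.721 -0.009  0.061] 
scene weight 0.55 [ 0.35  -0.359  0.036] 
scene stick min [-0.069 -0.17  -0.003] max [0.017 0.004 0.243]
scene stop min [-0.069 -0.19  -0.003] max [ 0.069 -0.164  0.047]
top stick_foot 0.59 [0.511 0.09  0.224] [ -41. -181.  206.]
top stick_tip 0.63 [0.544 0.268 0.253] [  0.  -4. 235.]
top hammer 0.28 [0.542 0.194 0.162] 
top jar 0.75 [0.687 0.007 0.059] 
top weight 0.63 [ 0.319 -0.137  0.711] 
top stick min [-0.036 -0.173 -0.005] max [0.068 0.001 0.243]
top stop min [-0.07  -0.192 -0.004] max [ 0.062 -0.166  0.048]
wrist stick_foot 0.85 [0.55  0.099 0.062] [  -1. -174.   44.]
wrist stick_tip 0.58 [0.544 0.258 0.258] [ -1. -14. 240.]
wrist stick min [-0.021 -0.164 -0.001] max [0.017 0.002 0.241]
wrist stop min [-0.067 -0.186  0.002] max [ 0.061 -0.166  0.045]
```

View pics/wrist5.png

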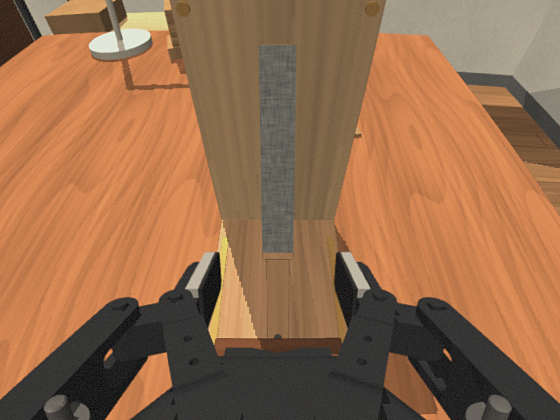

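The stick leans centred, paper outward, with its foot at the stop (278,337) and its tip on the panel (278,48). The robot is clear, so I'm handing in.

```bash
python3 -c "
from cell import bot
print(bot.sign_off())"
```

```text
the job is handed in; nothing more can be done
None
```

The emery stick is leaning in the rest, handle end down by the stop, other end on the panel and papered face outward. I handed the job in at about 17 s; no verdict was reported.

- **Stop:** I pinched it and drew it out to its end stop. The wrist camera then measured 69.8 mm out, and after the stick was placed its inner face was about 164–166 mm from the panel (170 mm is fully out). Part of that difference is camera error.
- **Stick:** I lowered it until its foot touched the board (wrist force up to about 11 N), tilted it onto the panel and slid its foot back against the stop. I then opened the fingers slowly. The camera pictures from before and after letting go show no movement.
- **Final pose:** From the arm's pose just before release, the lean was 56°, the foot centre 4 mm above the board and about 7 mm from the stop face. The tip was about 7 mm off the panel, which is touching for a 16 mm stick. Pictures after I backed off agree: top edge at 241–243 mm, on the panel, centred.
- **Bystanders:** In the overhead scene view the hammer, jar and brass weight are where they were, to within about 7 mm.

**Checks that disagreed:**
- After release, the network's `stick_foot` points landed on top of the stop instead of the foot, which was hidden from view, so I ignored them.
- In the top view the arm blocked the hammer and weight, so their low-confidence readings there were wrong.

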